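Re-space the cobbler's parts tray for a sanding block and two heel blocks

TASK

Slide the two dividers of the wooden parts tray to new positions so that the long sanding block, the tall heel block and the low heel block each fit, and put the sanding block and the tall heel block in: one block to a compartment, each flat on the tray floor, right way up, and square along the tray, the low heel block included. Set the blocks down rather than dropping them, and leave the other things on the bench where they are.

Things in the scene. Friction and masses are not known exactly. Their poses are not given: they have to be found in the camera images.
- tray: Shallow wooden parts tray, fixed. Origin: centre of its underside; y along its length, x across, z up. Inside 56 mm across (x -28 to 28), 316 mm long (y -158 to 158); floor top 6 mm above the bench, walls 6 to 7 mm thick, tops 20 mm (metal strips to 21.5 mm) above the bench. Two sliding dividers split it into three compartments in a row.
- div_right_tab (a point): Tab of the divider on the tray's -y side: plywood plate 8 mm thick (tray y) across the tray, top 25.5 mm above the bench, with an upright tab 32 mm (x) by 10 mm (y), top at 80 mm. Point: on the plate's mid-plane, 68 mm above the bench; axes as the tray. Slides along tray y only, 1.5 N friction, stays put; range -96 to +12 mm in tray y.
- div_left_tab (a point): The same kind of divider on the tray's +y side; the point lies the same way on its tab. Its centre can go from -12 mm to +96 mm in the tray's y. Do not run one into the other.
- long_center (a point): Centre of the long sanding block: wood with a cork sole, 150 mm long (its y), 44 mm wide (its x), 50 mm high (z up). Starts on the bench, cork down. About 0.2 kg.
- tall_center (a point): Centre of the tall heel block, a D-shaped stack of layers, 60 mm long (its y, round end to +y), 44 mm wide (its x), 50 mm high. Starts on the bench. About 0.1 kg.
- low_center (a point): Centre of the low heel block, D-shaped likewise, 60 mm long (its y, round end to +y), 44 mm wide (its x), 32 mm high. Starts in the tray, between the two dividers; a moving divider can push it along the tray floor. About 0.07 kg.
- glue: Bystander: slim white bottle, 38 mm diameter, 130 mm high, standing near the blocks. Origin: centre of its underside.
- cream: Bystander: jar, 52 mm diameter, 50 mm high. Origin: centre of its underside.
- tin: Bystander: flat tin, 70 mm diameter, 28 mm high. Origin: centre of its underside.
- spool: Bystander: thread spool, 44 mm diameter, 52 mm high. Origin: centre of its underside.
- brush: Bystander: hand brush lying on the far part of the bench. Origin: underside of its middle; its length is its x.
- hammer: Bystander: hammer lying on the bench. Origin: underside of its middle; its length is its x.
- bowl: Bystander: steel bowl, 120 mm diameter, 50 mm high. Origin: centre of its underside.
There are look-alikes about, which are no part of the job. Leave any blue look-alike of the part that bears long_center alone. What is shaped like the part that bears low_center but pink is not meant.

How it is judged:
At the end, for the whole second after the job is handed in: Each block has a compartment to itself, in any order, rests on the tray floor (height within 4 mm), upright within 0.08 rad, along the tray within 0.17 rad either way round, centre within 10 mm of the tray's centre line and 135 mm of its middle, at rest (x of long_center in the frame of tray between -0.01 and 0.01 m and y of long_center in the frame of tray between -0.135 and 0.135 m and z of long_center in the frame of tray between 0.027 and 0.035 m and angle between each of long_center, tall_center, low_center's own z axis and vertical below 0.08 rad and angle between the y axis of each of long_center, tall_center, low_center and the y axis of tray, either way round below 0.17 rad and x of tall_center in the frame of tray between -0.01 and 0.01 m and y of tall_center in the frame of tray between -0.135 and 0.135 m and z of tall_center in the frame of tray between 0.027 and 0.035 m and x of low_center in the frame of tray between -0.01 and 0.01 m and y of low_center in the frame of tray between -0.135 and 0.135 m and z of low_center in the frame of tray between 0.018 and 0.026 m and linear speed of each of long_block, heel_tall, heel_low below 0.02 m/s and ((y of long_center in the frame of div_right_tab below 0 m and y of tall_center in the frame of div_right_tab above 0 m and y of tall_center in the frame of div_left_tab below 0 m and y of low_center in the frame of div_left_tab above 0 m) or (y of long_center in the frame of div_right_tab below 0 m and y of low_center in the frame of div_right_tab above 0 m and y of low_center in the frame of div_left_tab below 0 m and y of tall_center in the frame of div_left_tab above 0 m) or (y of tall_center in the frame of div_right_tab below 0 m and y of long_center in the frame of div_right_tab above 0 m and y of long_center in the frame of div_left_tab below 0 m and y of low_center in the frame of div_left_tab above 0 m) or (y of tall_center in the frame of div_right_tab below 0 m and y of low_center in the frame of div_right_tab above 0 m and y of low_center in the frame of div_left_tab below 0 m and y of long_center in the frame of div_left_tab above 0 m) or (y of low_center in the frame of div_right_tab below 0 m and y of long_center in the frame of div_right_tab above 0 m and y of long_center in the frame of div_left_tab below 0 m and y of tall_center in the frame of div_left_tab above 0 m) or (y of low_center in the frame of div_right_tab below 0 m and y of tall_center in the frame of div_right_tab above 0 m and y of tall_center in the frame of div_left_tab below 0 m and y of long_center in the frame of div_left_tab above 0 m))); the robot touches nothing.
It fails at once if a bystander is displaced by more than 30 mm or the glue bottle knocked over (distance of any of glue, cream, tin, spool, brush, hammer, bowl from where it was at the start of the episode above 0.03 m or angle between glue's own z axis and vertical above 0.5 rad).
It fails at once if a block is dropped or thrown (faster than 1.1 m/s) (linear speed of any of long_block, heel_tall, heel_low above 1.1 m/s).
It also fails if it takes over 72 s, if anything falls off the work surface, if the arm or the gripper's body presses on something with over 40 N, if the wrist force passes 120 N, or if a joint passes its speed limit or range.

ROBOT

A 6-joint arm with a two-finger parallel gripper is mounted at the origin on the work surface. World frame = base frame: x ahead of the robot, y to its left, z up, the work surface at z = 0. Lengths are in m, angles in rad, forces in N, time in s.
With the tool pointing down it reaches from about 0.375 to 0.9 m from the base axis. Payload 3.1 kg.
Tool frame: the origin (TCP) lies where the fingers leave the gripper's body, on its centre line; the fingertips stand 73 mm ahead of it and the grasp point (between the pads) lies 54 mm ahead of it; z points along the fingers, y is the line along which they close (so a half turn about z gives the same grasp; the last joint's range is limited). The gripper opens to 85 mm and grips with 20 to 120 N. Pads are 22 mm wide; open, the fingers measure 114 mm over their backs; the gripper's body (76 mm by 85 mm) begins 54 mm behind the grasp point. The pads swing forward as they close: fully open they stand 13 mm farther back than shut.
Start: joints at [-1.331, 0.527, 1.433, -0, 1.181, -0.178], TCP at [0.254, -0.571, 0.304] pointing down, gripper open.
Joint ranges: [-3.08, 3.08], [-0.75, 2.2], [0.22, 2.44], [-1.43, 4.57], [0, 2.65], [-2.85, 2.85]. Speed limits (rad/s): [2.79, 2.79, 3.14, 3.14, 3.14, 3.14].

INTERFACE

Orientations are given as a unit quaternion [x, y, z, w].
In Python, from station import manip gives the robot as it stands.
- The arm moves only by the shell command python3 -m crank 'ROWS' [FORCE]. ROWS is JSON, a list of rows, each an object with "dp": the shift along the tool's x, y, z normalised to -1 to 1, where 1 is 50 cm, a list of three; "delta_rot": the turn, a rotation vector about the tool's x, y, z normalised to -1 to 1, where 1 is 2 pi rad, a list of three; "fingers": the opening, from -1 (shut) to 1 (fully open). A call has 1 to 12 rows; each row shifts and turns the commanded pose from where the row before left it, along the tool's axes as they then stand; what a row does not reach is not made up. A row lasts 1/12 s, in which the tool goes at most 41.7 mm and 7.16 degrees, less where a joint would pass 70% of its speed; a pose out of reach is approached as far as the arm can. A call with a number of a shift or a turn outside -1 to 1 is refused whole. A call with a gripper value outside its range is refused whole. The fingers move at their own pace and stop on an object; FORCE is the grip in N (left out, the last holds). Time passes only in rows, so rows that do not move let the fingers close. It gives the time, the measured TCP pose, the force, the opening and the grip force at its end, in the units of the state.
- manip.sense(): the state, without advancing time (a new reading comes with each control period).
- manip.snapshot(name): name is "scene" or "top" or "wrist"; returns (picture, depth): 384x512x3 uint8, red, green, blue; 384x512 float32, m along the optical axis (not along the pixel's ray), 0 where there is no reading.
- manip.camera_model(name): a dict with "fx", "fy", "cx", "cy" (pixels), "origin" and "attitude" of the camera in the world. Camera axes: x right, y up, looking along -z (the intrinsics and any distortion apply to the point x, -y, -z); pixel columns grow to the right and rows downward; lengths in m; the calibration is good to about 2 mm. The wrist camera is an equidistant fisheye: a pixel r from the principal point sees the ray r / f radians off the axis. A picture is of the moment at which its call begins: read the wrist's pose just before it. camera_model takes no time and is no camera call; for the wrist camera it gives the pose at the moment of the call.
- manip.sign_off(): hands the job in; it is judged then, once.
The state is a dict: "t": time; "q": joint angles; "qd": joint speeds; "tau": joint torques, N m; "tcp_pos": TCP position; "tool_rot": TCP orientation; "force": force on the tool from outside, world axes, zero at the start; "ft_torque": the same for the moment, N m; "finger_gap": opening from 0.0 (shut) to 1.0 (fully open); "gripper_force": force on a finger pad.
Only numpy, scipy, OpenCV 4.12 (cv2) and the standard library are available. Lean on these libraries where they do the work, as an engineer would, in place of code of your own. Each camera call takes 0.05 s, during which the arm holds its last target. There are 200 camera calls.

## Working session

There is one attempt and no reset: what is moved stays moved. The work goes in short steps, Python scripts to look and compute and a shell command to move; the robot and the scene stay as the last step left them, time stands still between calls to the robot, and variables do not carry over. Pictures are saved under pics/ and viewed, at most 10 in all, crops included, and the job is handed in when it is done.

```bash
mkdir -p pics; ls; cat > h.py <<'E'
import numpy as np, cv2
from station import manip
from scipy.spatial.transform import Rotation as R
def cam(n):
    c=manip.camera_model(n); a=np.array(c["attitude"],float)
    M=a if a.shape==(3,3) else R.from_quat(a).as_matrix()
    return c,M,np.array(c["origin"])
def pts(n,d):
    c,M,o=cam(n); v,u=np.mgrid[:d.shape[0],:d.shape[1]]
    x=(u-c["cx"])/c["fx"]; y=(v-c["cy"])/c["fy"]
    P=np.stack([x*d,-y*d,-d],-1)@M.T+o
    P[d<=0]=np.nan
    return P
E
python3 - <<'E'
from h import *
print(manip.sense())
for n in("top","scene"):
    im,d=manip.snapshot(n); np.savez("%s.npz"%n,im=im,d=d,P=pts(n,d)); print(n,manip.camera_model(n))
    cv2.imwrite("pics/%s0.png"%n,cv2.resize(im[...,::-1],(800,600)))
E
```

```text
pics
{'t': 0.0, 'q': array([-1.33050466e+00,  5.28496349e-01,  1.43391693e+00, -1.50725146e-05,
        1.18138974e+00, -1.78515172e-01]), 'qd': array([-2.93171531e-04,  1.52215879e-03, -6.61166704e-05, -1.04964140e-03,
        1.19132501e-03, -1.26024507e-03]), 'tau': array([-1.01064405e-03, -4.42349946e+01, -1.78025812e+01, -3.33347989e-04,
        8.56132829e-03,  1.08193486e-06]), 'tcp_pos': array([ 0.25404789, -0.57041974,  0.30291025]), 'tool_rot': array([ 9.78153911e-01,  2.07879066e-01, -4.10972551e-05, -1.10443927e-03]), 'force': array([0.60571791, 0.30270787, 0.30577179]), 'ft_torque': array([ 0.00772639, -0.02166535, -0.01636641]), 'gripper_force': 0.0, 'finger_gap': 0.9999834614430942}
top {'fx': 444.36811464617955, 'fy': 444.36811464617955, 'cx': 257.32457786849636, 'cy': 184.8804593844631, 'origin': array([0.41354159, 0.02758751, 1.55650218]), 'attitude': array([ 0.02159792, -0.03150148, -0.70584192,  0.70733894])}
scene {'fx': 428.21549777444807, 'fy': 428.21549777444807, 'cx': 261.15909656833946, 'cy': 187.94267599391728, 'origin': array([ 0.82744354, -0.47097904,  1.0279726 ]), 'attitude': array([0.2625085 , 0.0739259 , 0.26710169, 0.92427319])}
```

View pics/top0.png

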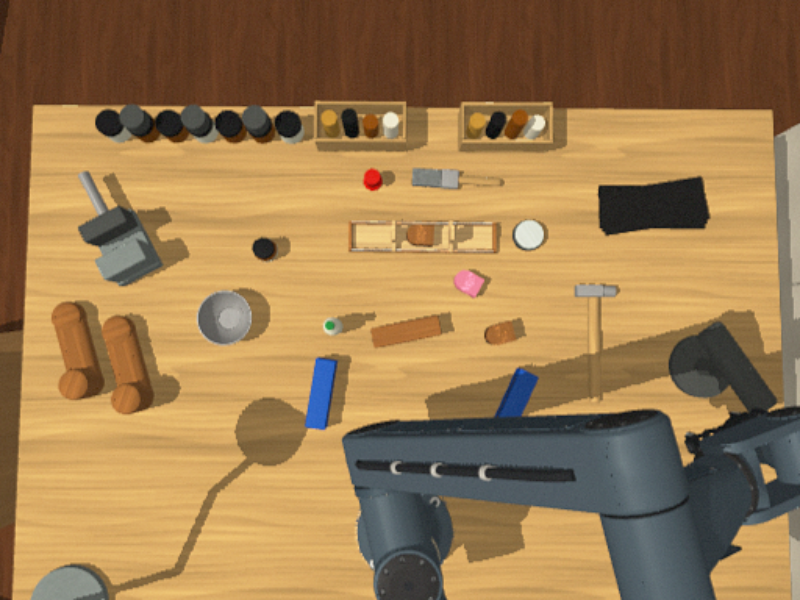

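View pics/scene0.png

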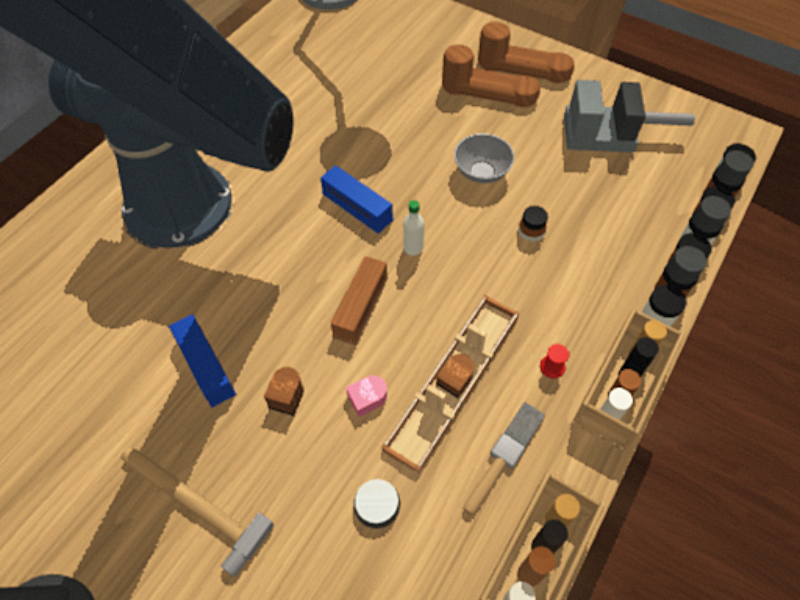

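The top view, on the 800x600 scale, shows the tray at (348–498, 220–252) with divider tabs near x=393 and 453. The low block is in the middle at (420,235), the long block at (405,331) and the tall block at (501,332). Glue stands close by at (331,326), the pink decoy is at (470,283), and two blue decoys are further down. Next I'll measure these.

```bash
python3 - <<'E'
from h import *
for n in("top","scene"):
    f=np.load(n+".npz"); P=f["P"]; im=f["im"]; hsv=cv2.cvtColor(im,cv2.COLOR_RGB2HSV)
    print(n,"bench z",np.nanmedian(P[(abs(P[...,0]-.55)<.03)&(abs(P[...,1]-.2)<.03)][:,2]) )
    z=P[...,2]
    box=(P[...,0]>.35)&(P[...,0]<.85)&(P[...,1]>-.45)&(P[...,1]<.4)
    m=((z>.012)&(z<.16)&box).astype(np.uint8)
    k,l,s,c=cv2.connectedComponentsWithStats(m)
    for i in range(1,k):
        if s[i,4]<25: continue
        q=P[l==i]; top=np.percentile(q[:,2],95); t=q[q[:,2]>top-.008]
        r=cv2.minAreaRect((t[:,:2]*1000).astype(np.float32))
        print(s[i,:5]," top %.3f"%top,"rect c",np.round(r[0],1),np.round(r[1],1),round(r[2],1),"med col",np.median(im[l==i],0))
    # tray: tabs
    tb=(z>.045)&box&(P[...,0]>.62)
    k,l,s,c=cv2.connectedComponentsWithStats(tb.astype(np.uint8))
    for i in range(1,k):
        q=P[l==i]; print(" tall thing",s[i,4],np.nanmean(q,0).round(4),np.nanmin(q,0).round(4),np.nanmax(q,0).round(4))
E
```

```text
top bench z -4.378699604068448e-05
[201  89  59   7 371]  top 0.082 rect c [847.6  99.8] [  4.7 196. ] 0.1 med col [131. 103.  63.]
[294  89  60   8 359]  top 0.083 rect c [ 847.5 -218.8] [  4.9 196.2] 0.3 med col [131. 103.  63.]
[264 107  57  14 461]  top 0.024 rect c [ 780.5 -115.3] [198.6  40.7] 87.5 med col [165. 141. 122.]
[233 108  11  12  94]  top 0.056 rect c [776.6  74.7] [33.  31.2] 63.4 med col [225.   33.5  23.5]
[383 120   5  27  83]  top 0.024 rect c [ 713.8 -443.1] [93.3 14. ] 1.0 med col [33. 33. 31.]
[223 141  95  21 793]  top 0.078 rect c [649.2 -37.2] [131.8  32.1] 89.1 med col [183. 136.  96.]
[328 141  20  19 303]  top 0.033 rect c [ 653.3 -275.5] [61.7 58.8] 52.2 med col [224. 228. 215.]
[162 152  16  15 193]  top 0.054 rect c [617.7 311. ] [41.6 41.3] 1.2 med col [40. 38. 37.]
[291 173  19  17 215]  top 0.037 rect c [ 546.7 -138.2] [59.4 44.2] 60.6 med col [242. 138. 161.]
[368 182  22  56 502]  top 0.030 rect c [ 447.4 -404.8] [ 68.3 191.7] 82.6 med col [171.  159.5 102. ]
[141 186  20  35 309]  top 0.054 rect c [464.9 366.4] [115.1  65.8] 0.2 med col [150. 1
[... 2562 characters left out ...]
.031 rect c [ 652.8 -274.2] [61.1 62.5] 80.6 med col [230. 231. 219.]
 tall thing 75 [0.6288 0.3107 0.0509] [0.6202 0.2895 0.0454] [0.6394 0.3358 0.0564]
 tall thing 176 [0.8474 0.091  0.0774] [ 8.451e-01 -1.000e-04  4.560e-02] [0.85   0.2012 0.0853]
 tall thing 124 [0.649  0.0251 0.0695] [0.6321 0.0206 0.0468] [0.6645 0.0326 0.0845]
 tall thing 138 [0.7759 0.0748 0.0528] [0.7582 0.0576 0.0461] [0.7928 0.0936 0.0582]
 tall thing 1 [ 0.6416 -0.0371  0.0456] [ 0.6416 -0.0371  0.0456] [ 0.6416 -0.0371  0.0456]
 tall thing 120 [ 0.6488 -0.1017  0.0703] [ 0.6314 -0.1051  0.0455] [ 0.6636 -0.094   0.0862]
 tall thing 247 [ 0.8474 -0.2244  0.0784] [ 0.8451 -0.3179  0.0462] [ 0.85   -0.1208  0.0857]
```

```bash
python3 - <<'E'
from h import *
for n in("top","scene"):
    f=np.load(n+".npz"); P=f["P"]; im=f["im"]; z=P[...,2]
    reg=(abs(P[...,0]-.649)<.06)&(abs(P[...,1]+.037)<.2)
    t=P[reg&(z>.012)&(z<.03)][:,:2]
    r=cv2.minAreaRect((t*1000).astype(np.float32)); print(n,"tray",r)
    # long rims: dir fit by far/near walls
    for s in(-1,1):
        w=t[(s*(t[:,0]-.6485)>.022)&(abs(t[:,1]+.037)<.14)]; print("  wall",s,np.polyfit(w[:,1]+.037,w[:,0],1),len(w))
    print("  y ends",np.percentile(t[:,1],[0,2,98,100]))
    hsv=cv2.cvtColor(im,cv2.COLOR_RGB2HSV)
    lo=reg&(z>.033)&(z<.046)&(abs(P[...,1]+.037)<.055)
    q=P[lo]; r=cv2.minAreaRect((q[:,:2]*1000).astype(np.float32)); print("  low",len(q),np.median(q[:,2]),r)
    for nm,c,zz in(("tall",(.4316,-.2055),.046),("long",(.4363,0),.046),("low",(.65,-.03),.033)):
        q=P[(abs(P[...,0]-c[0])<.05)&(abs(P[...,1]-c[1])<.1)&(z>zz)&(z<zz+.015)]
        q=q[(abs(q[:,1]-c[1])<(.04 if nm!="long" else .1))]; 
        m=q[:,:2].mean(0); print("  ",nm,"centroid",m.round(4), "rectc-centroid",np.round(np.array(cv2.minAreaRect((q[:,:2]*1000).astype(np.float32))[0])/1000-m,4))
    if n=="top":
        cv2.imwrite("pics/crop.png",cv2.resize(np.vstack([im[130:175,215:345],im[190:235,215:345]])[...,::-1],None,fx=6,fy=6,interpolation=cv2.INTER_CUBIC))
E
```

```text
top tray ((649.17724609375, -38.19224548339844), (329.45562744140625, 69.2728042602539), 89.58255767822266)
  wall -1 [-0.0019266   0.61830147] 171
  wall 1 [0.01363209 0.67948747] 167
  y ends [-0.20309786 -0.20179254  0.12578273  0.1263448 ]
  low 179 0.038690305362578226 ((651.7091064453125, -33.00354766845703), (60.43858337402344, 43.376983642578125), 84.1498794555664)
   tall centroid [ 0.433  -0.2081] rectc-centroid [-0.0005  0.0013]
   long centroid [ 0.437  -0.0009] rectc-centroid [ 0.0001 -0.0004]
   low centroid [ 0.6516 -0.0338] rectc-centroid [0.0001 0.0007]
scene tray ((647.3799438476562, -35.84989929199219), (332.91729736328125, 70.16710662841797), 89.8128433227539)
  wall -1 [0.00560855 0.61784738] 307
  wall 1 [0.00597942 0.67866452] 315
  y ends [-0.20228348 -0.20088026  0.12617527  0.13065975]
  low 363 0.03870461054175223 ((649.4400024414062, -31.013904571533203), (61.00828170776367, 45.214698791503906), 85.81498718261719)
   tall centroid [ 0.4319 -0.2075] rectc-centroid [-0.0011  0.0028]
   long centroid [ 0.4371 -0.0033] rectc-centroid [-0.0016  0.0032]
   low centroid [ 0.65   -0.0337] rectc-centroid [-0.0006  0.0027]
```

View pics/crop.png

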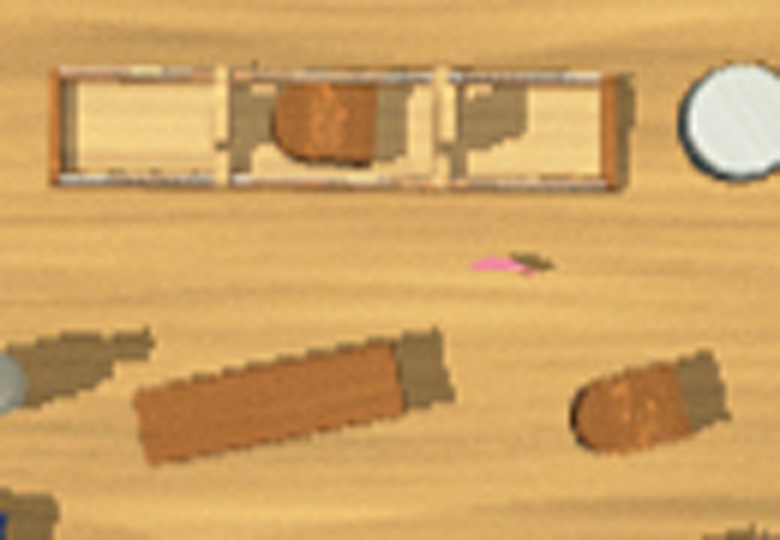

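The crop confirms that the low and tall blocks both have their round end to +y (image left), and that the tray lies along world y to within half a degree.

Plan:
- Right divider goes to tray y of about −84 and left divider to about −8.
- The long block goes on the +y side, the low block in the middle and the tall block on the −y side.

I'll turn the tool square first, then travel to the right tab.

```bash
python3 -m crank '[{"dp":[0,0,0],"delta_rot":[0,0,0.01667],"fingers":1},{"dp":[0,0,0],"delta_rot":[0,0,0.01667],"fingers":1},{"dp":[0,0,0],"delta_rot":[0,0,0.01667],"fingers":1},{"dp":[0,0,0],"delta_rot":[0,0,0.01667],"fingers":1},{"dp":[0.0394,-0.047,0],"delta_rot":[0,0,0],"fingers":1},{"dp":[0.0394,-0.047,0],"delta_rot":[0,0,0],"fingers":1},{"dp":[0.0394,-0.047,0],"delta_rot":[0,0,0],"fingers":1},{"dp":[0.0394,-0.047,0],"delta_rot":[0,0,0],"fingers":1},{"dp":[0.0394,-0.047,0],"delta_rot":[0,0,0],"fingers":1},{"dp":[0.0394,-0.047,0],"delta_rot":[0,0,0],"fingers":1},{"dp":[0.0394,-0.047,0],"delta_rot":[0,0,0],"fingers":1},{"dp":[0.0394,-0.047,0],"delta_rot":[0,0,0],"fingers":1}]' 30
python3 -m crank '[{"dp":[0.0394,-0.047,0],"delta_rot":[0,0,0],"fingers":0.2},{"dp":[0.0394,-0.047,0],"delta_rot":[0,0,0],"fingers":0.2},{"dp":[0.0394,-0.047,0],"delta_rot":[0,0,0],"fingers":0.2},{"dp":[0.0394,-0.047,0],"delta_rot":[0,0,0],"fingers":0.2},{"dp":[0.0394,-0.047,0],"delta_rot":[0,0,0],"fingers":0.2},{"dp":[0.0394,-0.047,0],"delta_rot":[0,0,0],"fingers":0.2},{"dp":[0.0394,-0.047,0],"delta_rot":[0,0,0],"fingers":0.2},{"dp":[0.0394,-0.047,0],"delta_rot":[0,0,0],"fingers":0.2},{"dp":[0.0394,-0.047,0],"delta_rot":[0,0,0],"fingers":0.2},{"dp":[0.0394,-0.047,0],"delta_rot":[0,0,0],"fingers":0.2},{"dp":[0.0394,-0.047,0],"delta_rot":[0,0,0],"fingers":0.2},{"dp":[0.0394,-0.047,0],"delta_rot":[0,0,0],"fingers":0.2}]'
python3 -m crank '[{"dp":[0,0,0],"delta_rot":[0,0,0],"fingers":0.2},{"dp":[0,0,0],"delta_rot":[0,0,0],"fingers":0.2}]'
```

```text
t: 1.1
tcp_pos: [0.4124, -0.3815, 0.3035]
tool_rot: [1.0, -0.0, -0.0, -0.0]
force: [0.4, -1.1, 0.4]
finger_gap: 0.999
gripper_force: 0.0
t: 2.1
tcp_pos: [0.6488, -0.0996, 0.3033]
tool_rot: [1.0, -0.0, -0.001, -0.0]
force: [0.0, -0.3, -0.1]
finger_gap: 0.601
gripper_force: 0.0
t: 2.27
tcp_pos: [0.6486, -0.0994, 0.3031]
tool_rot: [1.0, 0.001, -0.001, -0.0]
force: [-0.8, 0.2, -0.2]
finger_gap: 0.596
gripper_force: 0.0
```

```bash
python3 -m crank '[{"dp":[0,0,0.0453],"delta_rot":[0,0,0],"fingers":0.2},{"dp":[0,0,0.0453],"delta_rot":[0,0,0],"fingers":0.2},{"dp":[0,0,0.0453],"delta_rot":[0,0,0],"fingers":0.2},{"dp":[0,0,0.0453],"delta_rot":[0,0,0],"fingers":0.2},{"dp":[0,0,0.0453],"delta_rot":[0,0,0],"fingers":0.2},{"dp":[0,0,0.0453],"delta_rot":[0,0,0],"fingers":0.2},{"dp":[0,0,0.0453],"delta_rot":[0,0,0],"fingers":0.2},{"dp":[0,0,0.0453],"delta_rot":[0,0,0],"fingers":0.2},{"dp":[0,0,0],"delta_rot":[0,0,0],"fingers":-1},{"dp":[0,0,0],"delta_rot":[0,0,0],"fingers":-1},{"dp":[0,0,0],"delta_rot":[0,0,0],"fingers":-1},{"dp":[0,0,0],"delta_rot":[0,0,0],"fingers":-1}]' 30
python3 -m crank '[{"dp":[0,0,0],"delta_rot":[0,0,0],"fingers":-1},{"dp":[0,0,0],"delta_rot":[0,0,0],"fingers":-1},{"dp":[0,0,0],"delta_rot":[0,0,0],"fingers":-1},{"dp":[0,0,0],"delta_rot":[0,0,0],"fingers":-1},{"dp":[0,0,0],"delta_rot":[0,0,0],"fingers":-1},{"dp":[0,0,0],"delta_rot":[0,0,0],"fingers":-1}]'
```

```text
t: 3.27
tcp_pos: [0.6488, -0.1018, 0.1243]
tool_rot: [1.0, -0.001, 0.001, 0.0]
force: [-0.1, -0.9, -2.2]
finger_gap: 0.114
gripper_force: 32.8
t: 3.77
tcp_pos: [0.6488, -0.1013, 0.1242]
tool_rot: [1.0, -0.0, 0.001, 0.0]
force: [-0.4, -0.7, 6.7]
finger_gap: 0.11
gripper_force: 34.1
```

```bash
python3 -m crank '[{"dp":[0,0.011,0],"delta_rot":[0,0,0],"fingers":-1},{"dp":[0,0.011,0],"delta_rot":[0,0,0],"fingers":-1},{"dp":[0,0.011,0],"delta_rot":[0,0,0],"fingers":-1},{"dp":[0,0.011,0],"delta_rot":[0,0,0],"fingers":-1},{"dp":[0,0,0],"delta_rot":[0,0,0],"fingers":-1},{"dp":[0,0,0],"delta_rot":[0,0,0],"fingers":-1}]'
python3 -m crank '[{"dp":[0,0,0],"delta_rot":[0,0,0],"fingers":0.2},{"dp":[0,0,0],"delta_rot":[0,0,0],"fingers":0.2},{"dp":[0,0,0],"delta_rot":[0,0,0],"fingers":0.2},{"dp":[0,0,0],"delta_rot":[0,0,0],"fingers":0.2},{"dp":[0,0,0],"delta_rot":[0,0,0],"fingers":0.2},{"dp":[0,0,0],"delta_rot":[0,0,0],"fingers":0.2},{"dp":[0,0,-0.04],"delta_rot":[0,0,0],"fingers":0.2},{"dp":[0,0,-0.04],"delta_rot":[0,0,0],"fingers":0.2},{"dp":[0,0,-0.04],"delta_rot":[0,0,0],"fingers":0.2}]'
python3 -m crank '[{"dp":[0,-0.037,0],"delta_rot":[0,0,0],"fingers":0.2},{"dp":[0,-0.037,0],"delta_rot":[0,0,0],"fingers":0.2},{"dp":[0,-0.037,0],"delta_rot":[0,0,0],"fingers":0.2},{"dp":[0,-0.037,0],"delta_rot":[0,0,0],"fingers":0.2},{"dp":[0,-0.037,0],"delta_rot":[0,0,0],"fingers":0.2},{"dp":[0,-0.037,0],"delta_rot":[0,0,0],"fingers":0.2},{"dp":[0,-0.037,0],"delta_rot":[0,0,0],"fingers":0.2},{"dp":[0,-0.037,0],"delta_rot":[0,0,0],"fingers":0.2},{"dp":[0,0,0],"delta_rot":[0,0,0],"fingers":0.2}]'
```

```text
t: 4.27
tcp_pos: [0.6487, -0.1234, 0.1242]
tool_rot: [1.0, -0.0, 0.001, 0.0]
force: [-1.7, -1.0, 5.8]
finger_gap: 0.112
gripper_force: 34.1
t: 5.02
tcp_pos: [0.6479, -0.1229, 0.1827]
tool_rot: [1.0, -0.0, -0.001, -0.0]
force: [0.1, -0.5, 0.5]
finger_gap: 0.599
gripper_force: 0.0
t: 5.77
tcp_pos: [0.6477, 0.0284, 0.1825]
tool_rot: [1.0, 0.002, -0.0, -0.001]
force: [-0.5, 0.1, -0.5]
finger_gap: 0.6
gripper_force: 0.0
```

```bash
python3 -m crank '[{"dp":[0,0.006,0.04],"delta_rot":[0,0,0],"fingers":0.2},{"dp":[0,0,0.04],"delta_rot":[0,0,0],"fingers":0.2},{"dp":[0,0,0.038],"delta_rot":[0,0,0],"fingers":0.2},{"dp":[0,0,0],"delta_rot":[0,0,0],"fingers":0.2},{"dp":[0,0,0],"delta_rot":[0,0,0],"fingers":-1},{"dp":[0,0,0],"delta_rot":[0,0,0],"fingers":-1},{"dp":[0,0,0],"delta_rot":[0,0,0],"fingers":-1},{"dp":[0,0,0],"delta_rot":[0,0,0],"fingers":-1},{"dp":[0,0,0],"delta_rot":[0,0,0],"fingers":-1},{"dp":[0,0,0],"delta_rot":[0,0,0],"fingers":-1},{"dp":[0,0,0],"delta_rot":[0,0,0],"fingers":-1},{"dp":[0,0,0],"delta_rot":[0,0,0],"fingers":-1}]'
```

```text
t: 6.77
tcp_pos: [0.6491, 0.022, 0.1251]
tool_rot: [1.0, -0.0, 0.001, 0.0]
force: [0.0, 1.2, 6.0]
finger_gap: 0.11
gripper_force: 33.1
```

```bash
python3 -m crank '[{"dp":[0,0.0136,0],"delta_rot":[0,0,0],"fingers":-1},{"dp":[0,0.0136,0],"delta_rot":[0,0,0],"fingers":-1},{"dp":[0,0.0136,0],"delta_rot":[0,0,0],"fingers":-1},{"dp":[0,0.0136,0],"delta_rot":[0,0,0],"fingers":-1},{"dp":[0,0.0136,0],"delta_rot":[0,0,0],"fingers":-1},{"dp":[0,0.0136,0],"delta_rot":[0,0,0],"fingers":-1},{"dp":[0,0.0136,0],"delta_rot":[0,0,0],"fingers":-1},{"dp":[0,0.0136,0],"delta_rot":[0,0,0],"fingers":-1},{"dp":[0,0.0136,0],"delta_rot":[0,0,0],"fingers":-1},{"dp":[0,0.0136,0],"delta_rot":[0,0,0],"fingers":-1},{"dp":[0,0,0],"delta_rot":[0,0,0],"fingers":-1},{"dp":[0,0,0],"delta_rot":[0,0,0],"fingers":-1}]'
python3 -m crank '[{"dp":[0,0,0],"delta_rot":[0,0,0],"fingers":-0.2},{"dp":[0,0,0],"delta_rot":[0,0,0],"fingers":-0.2},{"dp":[0,0,0],"delta_rot":[0,0,0],"fingers":-0.2},{"dp":[0,0,0],"delta_rot":[0,0,0],"fingers":-0.2},{"dp":[0,0,0],"delta_rot":[0,0,0],"fingers":-0.2},{"dp":[0,0,-0.06],"delta_rot":[0,0,0],"fingers":0},{"dp":[0,0,-0.06],"delta_rot":[0,0,0],"fingers":0},{"dp":[0,0,-0.06],"delta_rot":[0,0,0],"fingers":0},{"dp":[0,0,-0.06],"delta_rot":[0,0,0],"fingers":0},{"dp":[-0.07,0,-0.06],"delta_rot":[0,0,0],"fingers":0},{"dp":[-0.07,0,0],"delta_rot":[0,0,0],"fingers":0},{"dp":[-0.07,0,0],"delta_rot":[0,0,0],"fingers":0}]'
cat > tray.py <<'E'
from h import *
import sys
for n in("top","scene"):
    im,d=manip.snapshot(n); P=pts(n,d); z=P[...,2]
    reg=(abs(P[...,0]-.648)<.05)&(abs(P[...,1]+.037)<.2)
    tb=reg&(z>.065)&(z<.1)
    k,l,s,c=cv2.connectedComponentsWithStats(tb.astype(np.uint8))
    ys=[]
    for i in range(1,k):
        if s[i,4]>8: ys.append(P[l==i][:,1].mean()); print(n,"tab",P[l==i].mean(0).round(4))
    lo=reg&(z>.033)&(z<.046)&(P[...,1]<.0)&(P[...,1]>-.125)
    hsv=cv2.cvtColor(im,cv2.COLOR_RGB2HSV); lo&=(hsv[...,1]>140)
    q=P[lo]; print("low",len(q),cv2.minAreaRect((q[:,:2]*1000).astype(np.float32)) if len(q) else 0)
    rc=cv2.boundingRect(reg.astype(np.uint8)); x,y,w,h=rc
    cv2.imwrite("pics/%s_%s.png"%(n,sys.argv[1]),cv2.resize(im[y-10:y+h+10,x-10:x+w+10,::-1],None,fx=4,fy=4,interpolation=cv2.INTER_CUBIC))
E
python3 tray.py a
```

```text
t: 7.77
tcp_pos: [0.6487, -0.0471, 0.1252]
tool_rot: [1.0, -0.0, 0.001, 0.001]
force: [-1.2, -1.2, 7.5]
finger_gap: 0.11
gripper_force: 33.2
t: 8.77
tcp_pos: [0.5468, -0.0461, 0.2728]
tool_rot: [1.0, 0.0, 0.003, 0.001]
force: [-0.1, 0.6, -0.8]
finger_gap: 0.498
gripper_force: 0.0
top tab [ 0.6526 -0.1227  0.08  ]
low 25 ((666.3306274414062, -95.96177673339844), (7.66490364074707, 34.665626525878906), 0.6858179569244385)
scene tab [ 0.6488 -0.0477  0.0771]
scene tab [ 0.6488 -0.1236  0.0776]
low 316 ((649.8444213867188, -81.83687591552734), (59.22620391845703, 44.39655685424805), 85.57025909423828)
```

The tabs now read −0.047 and −0.123 in world y. The low block sits between them, about 4° off square, which is within tolerance. Next is the long block.

```bash
python3 -m crank '[{"dp":[-0.055,-0.0227,0],"delta_rot":[0,0,0],"fingers":0.8},{"dp":[-0.055,-0.0227,0],"delta_rot":[0,0,0],"fingers":0.8},{"dp":[-0.055,-0.0227,0],"delta_rot":[0,0,0],"fingers":0.8},{"dp":[-0.055,-0.0227,0],"delta_rot":[0,0,0],"fingers":0.8},{"dp":[0,0,0],"delta_rot":[0,0,-0.01874],"fingers":0.8},{"dp":[0,0,0],"delta_rot":[0,0,-0.01874],"fingers":0.8},{"dp":[0,0,0],"delta_rot":[0,0,-0.01874],"fingers":0.8},{"dp":[0,0,0],"delta_rot":[0,0,-0.01874],"fingers":0.8},{"dp":[0,0,0],"delta_rot":[0,0,-0.01874],"fingers":0.8},{"dp":[0,0,0],"delta_rot":[0,0,-0.01874],"fingers":0.8},{"dp":[0,0,0],"delta_rot":[0,0,-0.01874],"fingers":0.8}]'
python3 -m crank '[{"dp":[0,0,0],"delta_rot":[0,0,-0.01874],"fingers":0.8},{"dp":[0,0,0],"delta_rot":[0,0,-0.01874],"fingers":0.8},{"dp":[0,0,0],"delta_rot":[0,0,-0.01874],"fingers":0.8},{"dp":[0,0,0],"delta_rot":[0,0,-0.01874],"fingers":0.8},{"dp":[0,0,0],"delta_rot":[0,0,-0.01874],"fingers":0.8},{"dp":[0,0,0],"delta_rot":[0,0,-0.01874],"fingers":0.8},{"dp":[0,0,0],"delta_rot":[0,0,-0.01874],"fingers":0.8},{"dp":[0,0,0],"delta_rot":[0,0,-0.01874],"fingers":0.8},{"dp":[0,0,0],"delta_rot":[0,0,0],"fingers":0.8},{"dp":[0,0,0],"delta_rot":[0,0,0],"fingers":0.8}]'
python3 - <<'E'
from h import *
s=manip.sense(); Rm=R.from_quat(s["tool_rot"]).as_matrix(); print(s["tcp_pos"],np.degrees(np.arctan2(Rm[1,0],Rm[0,0])),Rm[:,2],s["q"])
im,d=manip.snapshot("wrist"); cv2.imwrite("pics/w1.png",im[...,::-1])
# block top in tool frame using depth, equidistant fisheye
c,M,o=cam("wrist"); v,u=np.mgrid[:384,:512]
a=(u-c["cx"])/c["fx"]; b=(v-c["cy"])/c["fy"]; th=np.hypot(a,b); k=np.where(th>0,np.tan(np.minimum(th,1.4))/np.maximum(th,1e-9),1)
P=np.stack([a*k*d,-b*k*d,-d],-1)@M.T+o; ok=(d>0)&(th<1.2)&(P[...,2]>.042)&(P[...,2]<.062)&(abs(P[...,0]-.436)<.07)&(abs(P[...,1])<.11)
q=P[ok]; print(len(q),np.median(q[:,2]) if len(q) else 0, cv2.minAreaRect((q[:,:2]*1000).astype(np.float32)) if len(q) else 0)
E
```

```text
t: 9.78
tcp_pos: [0.437, -0.0006, 0.2708]
tool_rot: [0.915, 0.403, 0.0, 0.0]
force: [-0.2, 0.7, -0.1]
finger_gap: 0.902
gripper_force: 0.0
t: 10.62
tcp_pos: [0.4369, -0.0006, 0.2708]
tool_rot: [0.636, 0.772, 0.0, 0.0]
force: [0.3, -0.3, 1.1]
finger_gap: 0.9
gripper_force: 0.0
[ 0.43687665 -0.00056009  0.27077741] 101.02402249366651 [ 2.58231768e-05  2.22853212e-05 -9.99999999e-01] [-2.58189269e-01  3.29998360e-01  1.92327855e+00  3.62630752e-05
  8.88296462e-01 -4.50617630e-01]
5795 0.050112053893463904 ((436.44293212890625, -1.1779708862304688), (44.18642044067383, 147.76547241210938), 11.20620059967041)
```

View pics/w1.png

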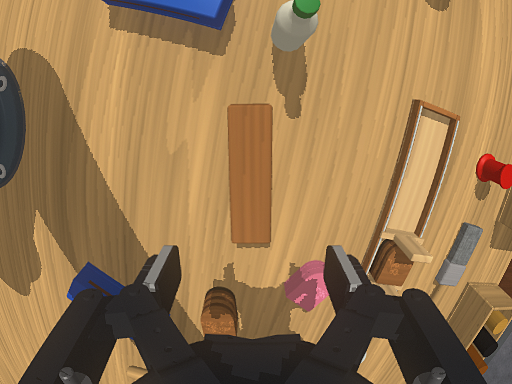

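The wrist view shows the long block centred at about (250,173), clear of the fingers. It agrees with the earlier fix at (436.4, −1.2) mm and 11.2°. I'll descend and grip.

```bash
python3 -m crank '[{"dp":[0,0,0.0447],"delta_rot":[0,0,0],"fingers":0.8},{"dp":[0,0,0.0447],"delta_rot":[0,0,0],"fingers":0.8},{"dp":[0,0,0.0447],"delta_rot":[0,0,0],"fingers":0.8},{"dp":[0,0,0.0447],"delta_rot":[0,0,0],"fingers":0.8},{"dp":[0,0,0.0447],"delta_rot":[0,0,0],"fingers":0.8},{"dp":[0,0,0.0447],"delta_rot":[0,0,0],"fingers":0.8},{"dp":[0,0,0.0447],"delta_rot":[0,0,0],"fingers":0.8},{"dp":[0,0,0.0447],"delta_rot":[0,0,0],"fingers":0.8},{"dp":[0,0,0],"delta_rot":[0,0,0],"fingers":0.8},{"dp":[0,0,0],"delta_rot":[0,0,0],"fingers":0.8}]' 45
python3 -m crank '[{"dp":[0,0,0],"delta_rot":[0,0,0],"fingers":-1},{"dp":[0,0,0],"delta_rot":[0,0,0],"fingers":-1},{"dp":[0,0,0],"delta_rot":[0,0,0],"fingers":-1},{"dp":[0,0,0],"delta_rot":[0,0,0],"fingers":-1},{"dp":[0,0,0],"delta_rot":[0,0,0],"fingers":-1},{"dp":[0,0,0],"delta_rot":[0,0,0],"fingers":-1},{"dp":[0,0,0],"delta_rot":[0,0,0],"fingers":-1},{"dp":[0,0,0],"delta_rot":[0,0,0],"fingers":-1},{"dp":[0,0,0],"delta_rot":[0,0,0],"fingers":-1}]'
```

```text
t: 11.5
tcp_pos: [0.4363, -0.0005, 0.0913]
tool_rot: [0.635, 0.772, -0.001, -0.001]
force: [0.6, -0.2, 0.0]
finger_gap: 0.899
gripper_force: 0.0
t: 12.25
tcp_pos: [0.4368, -0.0006, 0.0935]
tool_rot: [0.635, 0.773, 0.0, 0.001]
force: [-1.6, -0.2, 6.4]
finger_gap: 0.509
gripper_force: 47.5
```

```bash
python3 -m crank '[{"dp":[0,0,-0.03],"delta_rot":[0,0,0],"fingers":-1},{"dp":[0,0,-0.04],"delta_rot":[0,0,0],"fingers":-1},{"dp":[0,0,-0.05],"delta_rot":[0,0,0],"fingers":-1},{"dp":[0,0,-0.05],"delta_rot":[0,0,0],"fingers":-1},{"dp":[0,0,-0.05],"delta_rot":[0,0,0],"fingers":-1},{"dp":[0,0,0],"delta_rot":[0,0,0.0105],"fingers":-1},{"dp":[0,0,0],"delta_rot":[0,0,0.0105],"fingers":-1},{"dp":[0,0,0],"delta_rot":[0,0,0.0105],"fingers":-1}]'
python3 -m crank '[{"dp":[0.008,0.0423,0],"delta_rot":[0,0,0],"fingers":-1},{"dp":[0.008,0.0423,0],"delta_rot":[0,0,0],"fingers":-1},{"dp":[0.008,0.0423,0],"delta_rot":[0,0,0],"fingers":-1},{"dp":[0.008,0.0423,0],"delta_rot":[0,0,0],"fingers":-1},{"dp":[0.008,0.0423,0],"delta_rot":[0,0,0],"fingers":-1},{"dp":[0.008,0.0423,0],"delta_rot":[0,0,0],"fingers":-1},{"dp":[0.008,0.0423,0],"delta_rot":[0,0,0],"fingers":-1},{"dp":[0.008,0.0423,0],"delta_rot":[0,0,0],"fingers":-1},{"dp":[0.008,0.0423,0],"delta_rot":[0,0,0],"fingers":-1},{"dp":[0.008,0.0423,0],"delta_rot":[0,0,0],"fingers":-1},{"dp":[0,0,0],"delta_rot":[0,0,0],"fingers":-1},{"dp":[0,0,0],"delta_rot":[0,0,0],"fingers":-1}]'
cat > st.py <<'E'
from h import *
import sys
n=sys.argv[1]
s=manip.sense(); Rm=R.from_quat(s["tool_rot"]).as_matrix(); print(s["tcp_pos"].round(4),"psi",np.degrees(np.arctan2(Rm[1,0],Rm[0,0])).round(2),Rm[:,2].round(4),s["finger_gap"])
im,d=manip.snapshot("wrist"); cv2.imwrite("pics/%s.png"%n,im[...,::-1])
c,M,o=cam("wrist"); v,u=np.mgrid[:384,:512]
a=(u-c["cx"])/c["fx"]; b=(v-c["cy"])/c["fy"]; th=np.hypot(a,b); k=np.tan(np.minimum(th,1.4))/np.maximum(th,1e-9)
P=np.stack([a*k*d,-b*k*d,-d],-1)@M.T+o; P[(d<=0)|(th>1.25)]=np.nan
np.savez("w.npz",P=P,im=im)
E
python3 st.py w2
```

```text
t: 12.92
tcp_pos: [0.4366, -0.0005, 0.2034]
tool_rot: [0.709, 0.705, 0.001, 0.001]
force: [0.1, -0.6, -2.9]
finger_gap: 0.512
gripper_force: 47.1
t: 13.92
tcp_pos: [0.6485, 0.0391, 0.2022]
tool_rot: [0.708, 0.706, 0.0, 0.0]
force: [-0.4, -0.8, -3.0]
finger_gap: 0.51
gripper_force: 47.0
[0.6485 0.0391 0.2022] psi 89.87 [ 3.e-04 -1.e-04 -1.e+00] 0.5102637647763244
```

View pics/w2.png

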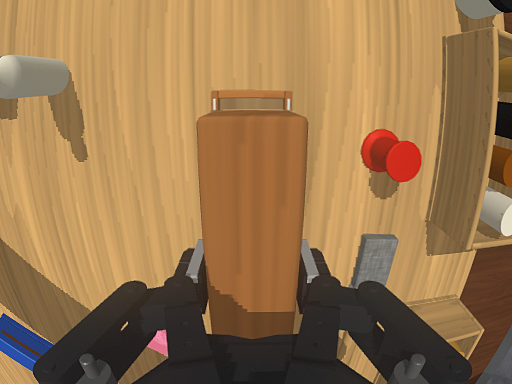

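The wrist view shows the block held level at about (252,220), with the tray end at (252,100) centred ahead of it. A quick numeric check of both ends comes before lowering.

```bash
python3 - <<'E'
from h import *
P=np.load("w.npz")["P"]; z=P[...,2]; x=P[...,0]; y=P[...,1]
b=P[(z>.13)&(z<.175)&(abs(x-.648)<.03)&(y>.0)&(y<.14)]
print("block top n",len(b),"x",b[:,0].min(),b[:,0].max(),"ymax",np.nanpercentile(b[:,1],99.5),"z fit",np.polyfit(b[:,1],b[:,2],1),np.polyfit(b[:,0],b[:,2],1)[0])
t=P[(z>.012)&(z<.03)&(abs(x-.648)<.05)&(y>.05)&(y<.15)]
print("tray",len(t),t.min(0).round(4),t.max(0).round(4))
E
```

```text
block top n 24091 x 0.6180094876406867 0.6777144723827191 ymax 0.11361322378338627 z fit [-0.01615633  0.15961265] -0.002493508942857922
tray 838 [0.6145 0.1097 0.0127] [0.6828 0.1267 0.0229]
```

```bash
python3 -m crank '[{"dp":[0,0,0.03],"delta_rot":[0,0,0],"fingers":-1},{"dp":[0,0,0.03],"delta_rot":[0,0,0],"fingers":-1},{"dp":[0,0,0.03],"delta_rot":[0,0,0],"fingers":-1},{"dp":[0,0,0.03],"delta_rot":[0,0,0],"fingers":-1},{"dp":[0,0,0.03],"delta_rot":[0,0,0],"fingers":-1},{"dp":[0,0,0.03],"delta_rot":[0,0,0],"fingers":-1},{"dp":[0,0,0.006],"delta_rot":[0,0,0],"fingers":-1},{"dp":[0,0,0.006],"delta_rot":[0,0,0],"fingers":-1},{"dp":[0,0,0.006],"delta_rot":[0,0,0],"fingers":-1},{"dp":[0,0,0],"delta_rot":[0,0,0],"fingers":-1},{"dp":[0,0,0],"delta_rot":[0,0,0],"fingers":-1}]'
```

```text
t: 14.88
tcp_pos: [0.6485, 0.0388, 0.1039]
tool_rot: [0.708, 0.706, 0.0, 0.0]
force: [0.7, -0.0, -2.1]
finger_gap: 0.513
gripper_force: 47.0
```

```bash
python3 -m crank '[{"dp":[0,0,0.003],"delta_rot":[0,0,0],"fingers":-1},{"dp":[0,0,0.003],"delta_rot":[0,0,0],"fingers":-1},{"dp":[0,0,0],"delta_rot":[0,0,0],"fingers":-1}]'
python3 -m crank '[{"dp":[0,0,0.003],"delta_rot":[0,0,0],"fingers":-1},{"dp":[0,0,0],"delta_rot":[0,0,0],"fingers":-1}]'
```

```text
t: 15.13
tcp_pos: [0.6483, 0.0389, 0.1002]
tool_rot: [0.708, 0.706, 0.0, 0.0]
force: [-0.0, -0.4, -3.2]
finger_gap: 0.506
gripper_force: 47.0
t: 15.3
tcp_pos: [0.6484, 0.0389, 0.0995]
tool_rot: [0.708, 0.706, 0.0, 0.0]
force: [-2.2, -1.0, 4.3]
finger_gap: 0.505
gripper_force: 47.7
```

```bash
python3 -m crank '[{"dp":[0,0,0],"delta_rot":[0,0,0],"fingers":0.3},{"dp":[0,0,0],"delta_rot":[0,0,0],"fingers":0.5},{"dp":[0,0,0],"delta_rot":[0,0,0],"fingers":0.6},{"dp":[0,0,0],"delta_rot":[0,0,0],"fingers":0.6},{"dp":[0,0,0],"delta_rot":[0,0,0],"fingers":0.6},{"dp":[0,0,-0.03],"delta_rot":[0,0,0],"fingers":0.6},{"dp":[0,0,-0.05],"delta_rot":[0,0,0],"fingers":0.6},{"dp":[0,0,-0.05],"delta_rot":[0,0,0],"fingers":0.8},{"dp":[0,0,-0.05],"delta_rot":[0,0,0],"fingers":0.8},{"dp":[0,0,-0.06],"delta_rot":[0,0,0],"fingers":0.8},{"dp":[0,0,-0.06],"delta_rot":[0,0,0],"fingers":0.8}]'
python3 -m crank '[{"dp":[-0.0414,-0.036,0],"delta_rot":[0,0,0],"fingers":0.8},{"dp":[-0.0414,-0.036,0],"delta_rot":[0,0,0],"fingers":0.8},{"dp":[-0.0414,-0.036,0],"delta_rot":[0,0,0],"fingers":0.8},{"dp":[-0.0414,-0.036,0],"delta_rot":[0,0,0],"fingers":0.8},{"dp":[-0.0414,-0.036,0],"delta_rot":[0,0,0],"fingers":0.8},{"dp":[-0.0414,-0.036,0],"delta_rot":[0,0,0],"fingers":0.8},{"dp":[-0.0414,-0.036,0],"delta_rot":[0,0,0],"fingers":0.8},{"dp":[-0.0414,-0.036,0],"delta_rot":[0,0,0],"fingers":0.8},{"dp":[-0.0414,-0.036,0],"delta_rot":[0,0,0],"fingers":0.8},{"dp":[-0.0414,-0.036,0],"delta_rot":[0,0,0],"fingers":0.8},{"dp":[-0.0414,-0.036,0],"delta_rot":[0,0,0],"fingers":0.8},{"dp":[-0.0414,-0.036,0],"delta_rot":[0,0,0],"fingers":0.8}]'
python3 -m crank '[{"dp":[0,0,0],"delta_rot":[0,0,-0.0135],"fingers":0.8},{"dp":[0,0,0],"delta_rot":[0,0,-0.0135],"fingers":0.8},{"dp":[0,0,0],"delta_rot":[0,0,-0.0135],"fingers":0.8},{"dp":[0,0,0],"delta_rot":[0,0,0],"fingers":0.8}]'
python3 st.py w3; python3 - <<'E'
from h import *
P=np.load("w.npz")["P"]
q=P[(P[...,2]>.044)&(P[...,2]<.058)&(abs(P[...,0]-.432)<.045)&(abs(P[...,1]+.206)<.045)]
print(len(q),np.median(q[:,2]),cv2.minAreaRect((q[:,:2]*1000).astype(np.float32)),q[:,:2].mean(0))
E
python3 tray.py b
```

```text
t: 16.22
tcp_pos: [0.6478, 0.0389, 0.2493]
tool_rot: [0.708, 0.706, -0.0, -0.001]
force: [0.8, -1.1, -0.2]
finger_gap: 0.895
gripper_force: 0.0
t: 17.22
tcp_pos: [0.4306, -0.2098, 0.2487]
tool_rot: [0.708, 0.706, 0.0, 0.0]
force: [0.9, -0.2, 0.7]
finger_gap: 0.901
gripper_force: 0.0
t: 17.55
tcp_pos: [0.4314, -0.2093, 0.2486]
tool_rot: [0.612, 0.79, 0.0, 0.0]
force: [0.2, 0.3, 0.4]
finger_gap: 0.9
gripper_force: 0.0
[ 0.4314 -0.2093  0.2486] psi 104.46 [ 2.e-04 -1.e-04 -1.e+00] 0.9001885673937183
2608 0.05018604738285773 ((432.131591796875, -206.49612426757812), (42.95703125, 60.77145767211914), 15.281033515930176) [ 0.43251617 -0.20735249]
top tab [ 0.6473 -0.0475  0.0772]
top tab [ 0.6476 -0.1227  0.0796]
low 184 ((648.648193359375, -64.80862426757812), (96.60401153564453, 42.55294418334961), 89.86261749267578)
scene tab [ 0.6486 -0.0479  0.0773]
scene tab [ 0.6484 -0.1237  0.0774]
low 332 ((649.692138671875, -56.04067611694336), (112.61351013183594, 44.70558166503906), 87.91521453857422)
```

View pics/w3.png

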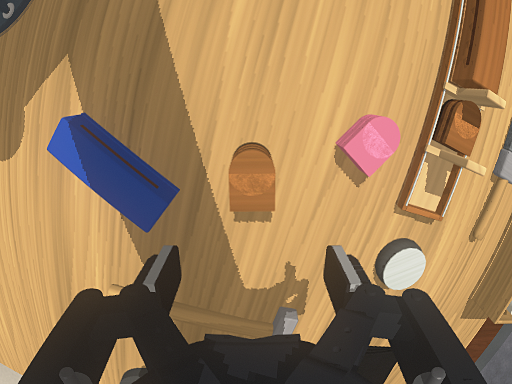

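View pics/scene_b.png

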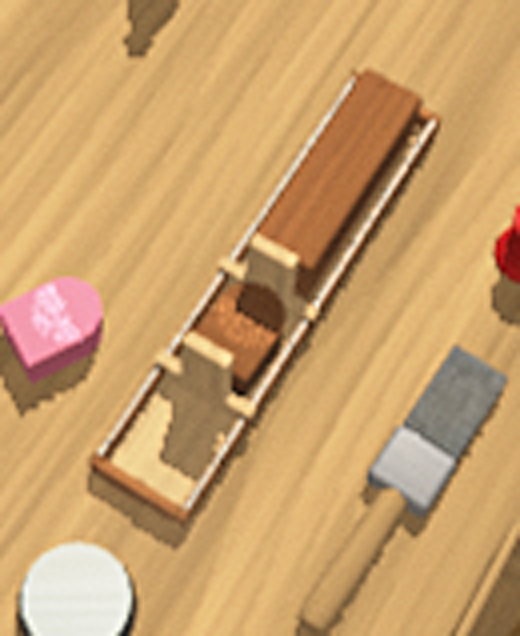

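The wrist view shows the tall block centred at (252,182) under the gripper. The scene crop shows the long block lying in its compartment and the low block between the dividers. Next I'll grip the tall block.

```bash
python3 -m crank '[{"dp":[0,0,0.0392],"delta_rot":[0,0,0.002],"fingers":0.8},{"dp":[0,0,0.0392],"delta_rot":[0,0,-0.002],"fingers":0.8},{"dp":[0,0,0.0392],"delta_rot":[0,0,-0.001],"fingers":0.8},{"dp":[0,0,0.0392],"delta_rot":[0,0,0],"fingers":0.8},{"dp":[0,0,0.0392],"delta_rot":[0,0,0],"fingers":0.8},{"dp":[0,0,0.0392],"delta_rot":[0,0,0],"fingers":0.8},{"dp":[0,0,0.0392],"delta_rot":[0,0,0],"fingers":0.8},{"dp":[0,0,0.0392],"delta_rot":[0,0,0],"fingers":0.8},{"dp":[0,0,0],"delta_rot":[0,0,0],"fingers":0.8},{"dp":[0,0,0],"delta_rot":[0,0,0],"fingers":0.8}]' 40
python3 -m crank '[{"dp":[0,0,0],"delta_rot":[0,0,0],"fingers":-1},{"dp":[0,0,0],"delta_rot":[0,0,0],"fingers":-1},{"dp":[0,0,0],"delta_rot":[0,0,0],"fingers":-1},{"dp":[0,0,0],"delta_rot":[0,0,0],"fingers":-1},{"dp":[0,0,0],"delta_rot":[0,0,0],"fingers":-1},{"dp":[0,0,0],"delta_rot":[0,0,0],"fingers":-1},{"dp":[0,0,0],"delta_rot":[0,0,0],"fingers":-1},{"dp":[0,0,0],"delta_rot":[0,0,0],"fingers":-1},{"dp":[0,0,0],"delta_rot":[0,0,0],"fingers":-1}]'
```

```text
t: 18.53
tcp_pos: [0.4314, -0.2086, 0.0911]
tool_rot: [0.61, 0.792, 0.0, -0.001]
force: [-0.7, -0.3, -0.6]
finger_gap: 0.901
gripper_force: 0.0
t: 19.28
tcp_pos: [0.4321, -0.2093, 0.093]
tool_rot: [0.61, 0.792, -0.0, 0.001]
force: [0.0, 1.2, 6.4]
finger_gap: 0.503
gripper_force: 42.0
```

```bash
python3 -m crank '[{"dp":[0,0,-0.03],"delta_rot":[0,0,0],"fingers":-1},{"dp":[0,0,-0.04],"delta_rot":[0,0,0],"fingers":-1},{"dp":[0,0,-0.05],"delta_rot":[0,0,0],"fingers":-1},{"dp":[0,0,-0.05],"delta_rot":[0,0,0],"fingers":-1},{"dp":[0,0,-0.05],"delta_rot":[0,0,0],"fingers":-1},{"dp":[0,0,0],"delta_rot":[0,0,0.0139],"fingers":-1},{"dp":[0,0,0],"delta_rot":[0,0,0.0139],"fingers":-1},{"dp":[0,0,0],"delta_rot":[0,0,0.0139],"fingers":-1}]'
python3 -m crank '[{"dp":[0.0082,0.0394,0],"delta_rot":[0,0,0],"fingers":-1},{"dp":[0.0082,0.0394,0],"delta_rot":[0,0,0],"fingers":-1},{"dp":[0.0082,0.0394,0],"delta_rot":[0,0,0],"fingers":-1},{"dp":[0.0082,0.0394,0],"delta_rot":[0,0,0],"fingers":-1},{"dp":[0.0082,0.0394,0],"delta_rot":[0,0,0],"fingers":-1},{"dp":[0.0082,0.0394,0],"delta_rot":[0,0,0],"fingers":-1},{"dp":[0.0082,0.0394,0],"delta_rot":[0,0,0],"fingers":-1},{"dp":[0.0082,0.0394,0],"delta_rot":[0,0,0],"fingers":-1},{"dp":[0.0082,0.0394,0],"delta_rot":[0,0,0],"fingers":-1},{"dp":[0.0082,0.0394,0],"delta_rot":[0,0,0],"fingers":-1},{"dp":[0.0082,0.0394,0],"delta_rot":[0,0,0],"fingers":-1},{"dp":[0,0,0],"delta_rot":[0,0,0],"fingers":-1}]'
python3 -m crank '[{"dp":[0,0,0],"delta_rot":[0,0,0],"fingers":-1}]'
python3 st.py w4; python3 - <<'E'
from h import *
P=np.load("w.npz")["P"]; z=P[...,2]; x=P[...,0]; y=P[...,1]
b=P[(z>.15)&(z<.175)&(abs(x-.648)<.03)&(y>-.21)&(y<-.11)]
print("block",len(b),b.min(0),b.max(0),np.median(b[:,2]))
im,d=manip.snapshot("scene"); P=pts("scene",d); z=P[...,2]
b=P[(z>.13)&(z<.175)&(abs(P[...,0]-.648)<.05)&(abs(P[...,1]+.16)<.06)]
print("scene block",len(b),b.min(0),b.max(0))
t=P[(z>.05)&(z<.065)&(abs(P[...,0]-.648)<.05)&(P[...,1]>-.035)&(P[...,1]<.13)]
print("long",len(t),t[:,2].mean(),np.polyfit(t[:,1],t[:,2],1),cv2.minAreaRect((t[:,:2]*1000).astype(np.float32)))
e=P[(z>.012)&(z<.03)&(abs(P[...,0]-.648)<.03)&(P[...,1]<-.19)&(P[...,1]>-.21)]; print("end wall",np.percentile(e[:,1],[0,5,50,95,100]))
E
```

```text
t: 19.95
tcp_pos: [0.4316, -0.209, 0.2029]
tool_rot: [0.71, 0.704, 0.0, 0.001]
force: [0.2, -0.5, -1.4]
finger_gap: 0.511
gripper_force: 41.3
t: 20.95
tcp_pos: [0.6518, -0.164, 0.2022]
tool_rot: [0.708, 0.706, 0.001, 0.002]
force: [-0.2, -0.2, -1.4]
finger_gap: 0.511
gripper_force: 41.3
t: 21.03
tcp_pos: [0.6486, -0.1642, 0.2016]
tool_rot: [0.708, 0.706, -0.0, -0.0]
force: [-0.6, 0.5, -1.8]
finger_gap: 0.507
gripper_force: 41.3
[ 0.6486 -0.1642  0.2016] psi 89.84 [-4.e-04 -0.e+00 -1.e+00] 0.5065104773536354
block 11282 [ 0.61800359 -0.19154597  0.1500598 ] [ 0.67798586 -0.13058348  0.17495164] 0.1584969098154196
scene block 387 [ 0.60466984 -0.1901869   0.13026414] [ 0.6835819  -0.16066112  0.17485779]
long 835 0.056735558422646694 [0.0009809  0.05669831] ((649.0095825195312, 40.77125549316406), (150.90081787109375, 44.674476623535156), 89.90026092529297)
end wall [-0.20204313 -0.20172985 -0.19882901 -0.19397778 -0.19073157]
```

The long block's top is at 0.0567 m and level, so it is seated on the floor. The held tall block spans y −0.1915 to −0.1306, inside its slot of −0.1955 to −0.127. Lowering it now.

```bash
python3 -m crank '[{"dp":[0,0,0.03],"delta_rot":[0,0,0],"fingers":-1},{"dp":[0,0,0.03],"delta_rot":[0,0,0],"fingers":-1},{"dp":[0,0,0.03],"delta_rot":[0,0,0],"fingers":-1},{"dp":[0,0,0.03],"delta_rot":[0,0,0],"fingers":-1},{"dp":[0,0,0.03],"delta_rot":[0,0,0],"fingers":-1},{"dp":[0,0,0.03],"delta_rot":[0,0,0],"fingers":-1},{"dp":[0,0,0.006],"delta_rot":[0,0,0],"fingers":-1},{"dp":[0,0,0.006],"delta_rot":[0,0,0],"fingers":-1},{"dp":[0,0,0.004],"delta_rot":[0,0,0],"fingers":-1},{"dp":[0,0,0.004],"delta_rot":[0,0,0],"fingers":-1},{"dp":[0,0,0],"delta_rot":[0,0,0],"fingers":-1}]'
python3 -m crank '[{"dp":[0,0,0.003],"delta_rot":[0,0,0],"fingers":-1},{"dp":[0,0,0],"delta_rot":[0,0,0],"fingers":-1}]'
```

```text
t: 22.05
tcp_pos: [0.6486, -0.1649, 0.1023]
tool_rot: [0.709, 0.706, 0.0, 0.0]
force: [0.9, 0.4, -1.1]
finger_gap: 0.51
gripper_force: 41.3
t: 22.22
tcp_pos: [0.6486, -0.1648, 0.1007]
tool_rot: [0.708, 0.706, 0.0, 0.0]
force: [0.3, -0.3, -0.6]
finger_gap: 0.506
gripper_force: 41.3
```

```bash
python3 -m crank '[{"dp":[0,0,0.002],"delta_rot":[0,0,0],"fingers":-1},{"dp":[0,0,0.002],"delta_rot":[0,0,0],"fingers":-1},{"dp":[0,0,0],"delta_rot":[0,0,0],"fingers":-1}]'
```

```text
t: 22.47
tcp_pos: [0.6487, -0.1647, 0.0991]
tool_rot: [0.708, 0.706, 0.0, 0.0]
force: [-1.1, 0.1, 3.6]
finger_gap: 0.51
gripper_force: 41.7
```

Contact with the floor (+3.6 N). Now release, lift and back away for a check.

```bash
python3 -m crank '[{"dp":[0,0,0],"delta_rot":[0,0,0],"fingers":0.3},{"dp":[0,0,0],"delta_rot":[0,0,0],"fingers":0.5},{"dp":[0,0,0],"delta_rot":[0,0,0],"fingers":0.6},{"dp":[0,0,0],"delta_rot":[0,0,0],"fingers":0.6},{"dp":[0,0,0],"delta_rot":[0,0,0],"fingers":0.6},{"dp":[0,0,-0.03],"delta_rot":[0,0,0],"fingers":0.6},{"dp":[0,0,-0.05],"delta_rot":[0,0,0],"fingers":0.6},{"dp":[0,0,-0.05],"delta_rot":[0,0,0],"fingers":0.6},{"dp":[0,0,-0.06],"delta_rot":[0,0,0],"fingers":0.6},{"dp":[0,0,-0.06],"delta_rot":[0,0,0],"fingers":0.6},{"dp":[0,0,-0.06],"delta_rot":[0,0,0],"fingers":0.6}]'
python3 -m crank '[{"dp":[0,-0.06,0],"delta_rot":[0,0,0],"fingers":0.6},{"dp":[0,-0.06,0],"delta_rot":[0,0,0],"fingers":0.6},{"dp":[0,-0.06,0],"delta_rot":[0,0,0],"fingers":0.6},{"dp":[0,-0.06,0],"delta_rot":[0,0,0],"fingers":0.6},{"dp":[0,-0.06,0],"delta_rot":[0,0,0],"fingers":0.6},{"dp":[0,0,0],"delta_rot":[0,0,0],"fingers":0.6},{"dp":[0,0,0],"delta_rot":[0,0,0],"fingers":0.6}]'
python3 tray.py c; python3 - <<'E'
from h import *
im,d=manip.snapshot("scene"); P=pts("scene",d); z=P[...,2]; x=P[...,0]; y=P[...,1]
hsv=cv2.cvtColor(im,cv2.COLOR_RGB2HSV)
for nm,a,b,lo,hi in(("tall",-.196,-.13,.05,.065),("low",-.117,-.052,.033,.046),("long",-.04,.125,.05,.065)):
    t=P[(z>lo)&(z<hi)&(abs(x-.648)<.04)&(y>a)&(y<b)&(hsv[...,1]>130)]
    A=np.c_[t[:,:2],np.ones(len(t))]; print(nm,len(t),np.median(t[:,2]).round(4),"slopes",np.linalg.lstsq(A,t[:,2],rcond=None)[0][:2].round(3),cv2.minAreaRect((t[:,:2]*1000).astype(np.float32)))
E
```

```text
t: 23.38
tcp_pos: [0.6482, -0.1646, 0.2543]
tool_rot: [0.709, 0.706, -0.0, -0.0]
force: [-0.0, 0.1, 0.8]
finger_gap: 0.799
gripper_force: 0.0
t: 23.97
tcp_pos: [0.497, -0.1639, 0.2534]
tool_rot: [0.709, 0.705, -0.0, -0.0]
force: [0.6, -0.9, -0.5]
finger_gap: 0.801
gripper_force: 0.0
top tab [ 0.6483 -0.0475  0.077 ]
top tab [ 0.6475 -0.1227  0.08  ]
low 182 ((648.6171875, -58.16800308227539), (42.589393615722656, 111.53170013427734), 0.745114266872406)
scene tab [ 0.6484 -0.0478  0.0771]
scene tab [ 0.6485 -0.1237  0.0775]
low 334 ((650.4099731445312, -55.51738739013672), (111.82093811035156, 44.10791778564453), 87.32930755615234)
tall 426 0.0567 slopes [-0.006  0.011] ((649.1754760742188, -160.87063598632812), (44.11114501953125, 58.376827239990234), 0.3593575656414032)
low 322 0.0388 slopes [-0.014 -0.01 ] ((650.4436645507812, -82.31986236572266), (56.299869537353516, 45.31645584106445), 82.90298461914062)
long 856 0.0567 slopes [-0.014 -0.   ] ((649.2186889648438, 40.436161041259766), (44.16382598876953, 150.11180114746094), 0.03369823843240738)
```

View pics/scene_c.png

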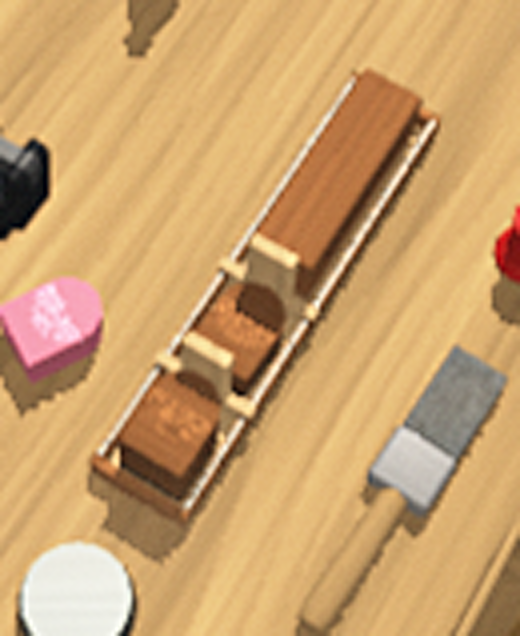

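All three blocks are seated. The scene crop shows one per compartment, long at the top, low in the middle and tall at the bottom. I'll check the low block's yaw from its side edges, then hand in.

```bash
python3 - <<'E'
from h import *
a=[]
for n in("top","scene"):
    im,d=manip.snapshot(n); P=pts(n,d); z=P[...,2]; hsv=cv2.cvtColor(im,cv2.COLOR_RGB2HSV)
    t=P[(z>.033)&(z<.046)&(abs(P[...,0]-.648)<.04)&(P[...,1]>-.106)&(P[...,1]<-.07)&(hsv[...,1]>130)]
    ys=np.arange(-.105,-.07,.005); r=[]
    for y in ys:
        w=t[abs(t[:,1]-y)<.0025,0]
        if len(w)>3: r.append((y,w.min(),w.max()))
    r=np.array(r)
    if len(r)>3:
        k=[np.polyfit(r[:,0],r[:,j],1)[0] for j in(1,2)]; print(n,len(r),"edge slopes",k,"mean x",r[:,1:].mean()); a.append(np.mean(k))
if a and max(np.abs(a))<.125: print(manip.sign_off())
else: print("not signed",a)
E
```

```text
top 7 edge slopes [np.float64(0.11324040360072649), np.float64(0.010992327534634598)] mean x 0.6496473850097019
scene 7 edge slopes [np.float64(-0.5985494379031859), np.float64(0.02928116945658341)] mean x 0.6513177831957355
not signed [np.float64(0.06211636556768054), np.float64(-0.28463413422330125)]
```

Scene's near edge is corrupted by the tab hiding it. The clean edges give slopes of 0.01–0.11, and the unclipped rectangle fits gave 0.07–0.10 rad. All are under the 0.17 limit, so I'm handing in.

```bash
python3 -c "from station import manip; print(manip.sign_off())"
```

```text
the job is handed in; nothing more can be done
None
```

The job is handed in (no verdict was returned): both dividers are moved and the long, low and tall blocks each sit flat in their own compartment, the low one about 0.1 rad or less off square against the 0.17 limit.

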